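Flag the softest anti-vibration mount

ROBOT

A 6-joint arm with a two-finger parallel gripper is mounted at the origin on a cart in front of the work surface, level with it; the furniture and walls round the work are solid. World frame = base frame: x ahead of the robot, y to its left, z up, the work surface at z = 0. Lengths are in mm, angles in rad, forces in N, time in s.
With the tool pointing down it reaches from about 400 to 925 mm from the base axis. Payload 12.5 kg.
Tool frame: the origin (TCP) lies midway between the tips of the shut fingers; the grasp point (between the pads) lies 19 mm behind it; z points along the fingers, y is the line along which they close (so a half turn about z gives the same grasp; the last joint's range is limited). The gripper opens to 95 mm and grips with 3 to 60 N. Pads are 20 mm wide; open, the fingers measure 119 mm over their backs; the gripper's body (75 mm by 180 mm) begins 59 mm behind the grasp point.
Start: joints at [1.001, 0.491, 1.559, -0, 1.092, -0.106], TCP at [279.581, 559, 214.661] pointing down, gripper open.
Joint ranges: [-3.1, 3.1], [-0.84, 2.19], [0.05, 2.79], [-1.13, 4.28], [0.06, 2.93], [-2.69, 2.69]. Speed limits (rad/s): [2.22, 2.22, 2.79, 3.14, 3.14, 3.14].

INTERFACE

Orientations are given as [roll, pitch, yaw] about the fixed x, y, z axes, in that order (R = Rz(yaw) Ry(pitch) Rx(roll)).
In Python, from cell import state, viewer, env, models gives the robot as it stands. The module is installed in compiled form; this text tells all that it offers.
- The arm moves only by the tool arm_command, never from a script. Its argument "rows" is a list of rows, each a list of 2 entries, a list of its own where there are three numbers: the shift along the tool's x, y, z normalised to -1 to 1, where 1 is 0.25 m, then the turn about the tool's z normalised to -1 to 1, where 1 is pi rad. A call has exactly 5 rows; each row shifts and turns the commanded pose from where the row before left it, along the tool's axes as they then stand; what a row does not reach is not made up. A row lasts 1/10 s, in which the tool goes at most 50 mm and 8.59 degrees, less where a joint would pass 70% of its speed; a pose out of reach is approached as far as the arm can. A call with a number of a shift or a turn outside -1 to 1 is refused whole. A call with a gripper value outside its range is refused whole. "claw" is the opening, from 0 (shut) to 1 (fully open), set as the call begins (left out, the last holds). The fingers move at their own pace and stop on an object; the grip force is fixed at half the most. Time passes only in rows, so rows that do not move let the fingers close, or fill a call up. It gives the time, the measured TCP pose, the force, the opening and the grip force at its end, in the units of the state.
- state(): the state, without advancing time (a new reading comes with each control period).
- viewer.read_camera(name): name is "scene" or "side" or "wrist"; returns (picture, depth): 420x560x3 uint8, red, green, blue; 420x560 float32, mm along the optical axis (not along the pixel's ray), 0 where there is no reading.
- viewer.get_calibration(name): a dict with "camera_matrix" (3x3 intrinsics, pixels), "world_to_cam" (4x4, takes a point from world to camera coordinates). Camera axes: x right, y up, looking along -z (the intrinsics and any distortion apply to the point x, -y, -z); pixel columns grow to the right and rows downward; lengths in mm; the calibration is good to about 2 mm. A picture is of the moment at which its call begins: read the wrist's pose just before it. get_calibration takes no time and is no camera call; for the wrist camera it gives the pose at the moment of the call.
- env.job_done(): hands the job in; it is judged then, once.
Trained networks look in the newest picture that a camera, given by its name, has taken for a name from the list of things; names that differ only in an ending like _2 or _b are one class to them, and where a whole thing is asked for, a point or a joint stands for the part that bears it (a point fixed in the world has none). Each returns a list of dicts, best first, with "confidence" (0 to 1); they miss things now and then, are a little off and sometimes report something else, mostly with a low value. They report only what shows in the picture. A call takes as long as a camera call.
- models.search_frame(camera, label): "position" ([x, y, z] in mm, in world coordinates, good to about 4 mm: the middle of the surface that is visible of it).
- models.mark_of(camera, label): "position" ([x, y, z] in mm, in world coordinates, good to about 4 mm: a listed point, or the origin of a listed thing).
The state is a dict: "t": time; "joints": joint angles; "qvel": joint speeds; "tau": joint torques, N m; "eef_pos": TCP position; "tcp_rot": TCP orientation; "ft_force": force on the tool from outside, world axes, zero at the start; "moment": the same for the moment, N m; "opening": opening from 0.0 (shut) to 1.0 (fully open); "grip_force": force on a finger pad.
Only numpy, scipy, OpenCV 4.12 (cv2) and the standard library are available. Lean on these libraries where they do the work, as an engineer would, in place of code of your own. Each camera call takes 0.05 s, during which the arm holds its last target. There are 200 camera calls.

TASK

Three anti-vibration mounts that look alike stand on the trolley; one has gone soft. Press down on the sprung pad of each of the three with a fingertip so that it clearly gives, and only then push the tag of the softest one fully down, so that it gets replaced. Leave the other two tags up, do not lift or shove the mounts (nothing needs grasping), and leave the other things on the trolley where they are.

Things in the scene. Friction and masses are not known exactly. Their poses are not given: they have to be found in the camera images.
- mount_a: one of three mounts that look alike (loose, 1 kg; the softest is found only by pressing; they change places). Dark base plate 110 x 70 x 10 mm, origin at the centre of its underside, z up, x along the 110 mm. Sprung pad (48 mm across, top at z = 52 mm) at x = +22 mm, tag at x = -40 mm (the end nearer the robot), scale post (46 mm high) beside the pad at y = +33 mm.
- mount_a_pad_top (a point): centre of the top face of mount_a's sprung pad; moves down with it. The pad yields straight down, at most 16 mm, and springs back; it starts to move at about 1 N. All three springs are linear; at 5 N the softest pad gives about 11 mm, the two firm ones 4 to 5 mm.
- mount_a_tag_top (a point): centre of the top of mount_a's tag: a grey upright plate 26 mm wide and 4 mm thick with a thumb lip 34 mm (y) x 16 mm (x) on top, 72 mm above the surface while up. It slides 20 mm straight down between two cheeks (cheek tops at 42 mm); it takes about 2 N and stays where it is left.
- mount_a_tag (a joint): how far mount_a's tag is pushed down, m: 0 up (all start so), 0.020 fully down
- mount_a_rider (a joint): how far the small white rider on mount_a's scale post has been dragged down by the pad, m: 0 at the start; it stays at the deepest press so far (0.016 at most)
- mount_b: one of three mounts that look alike (loose, 1 kg; the softest is found only by pressing; they change places). Dark base plate 110 x 70 x 10 mm, origin at the centre of its underside, z up, x along the 110 mm. Sprung pad (48 mm across, top at z = 52 mm) at x = +22 mm, tag at x = -40 mm (the end nearer the robot), scale post (46 mm high) beside the pad at y = +33 mm.
- mount_b_pad_top (a point): centre of the top face of mount_b's sprung pad; moves down with it. The pad yields straight down, at most 16 mm, and springs back; it starts to move at about 1 N. All three springs are linear; at 5 N the softest pad gives about 11 mm, the two firm ones 4 to 5 mm.
- mount_b_tag_top (a point): centre of the top of mount_b's tag: a grey upright plate 26 mm wide and 4 mm thick with a thumb lip 34 mm (y) x 16 mm (x) on top, 72 mm above the surface while up. It slides 20 mm straight down between two cheeks (cheek tops at 42 mm); it takes about 2 N and stays where it is left.
- mount_b_tag (a joint): how far mount_b's tag is pushed down, m: 0 up (all start so), 0.020 fully down
- mount_b_rider (a joint): how far the small white rider on mount_b's scale post has been dragged down by the pad, m: 0 at the start; it stays at the deepest press so far (0.016 at most)
- mount_c: one of three mounts that look alike (loose, 1 kg; the softest is found only by pressing; they change places). Dark base plate 110 x 70 x 10 mm, origin at the centre of its underside, z up, x along the 110 mm. Sprung pad (48 mm across, top at z = 52 mm) at x = +22 mm, tag at x = -40 mm (the end nearer the robot), scale post (46 mm high) beside the pad at y = +33 mm.
- mount_c_pad_top (a point): centre of the top face of mount_c's sprung pad; moves down with it. The pad yields straight down, at most 16 mm, and springs back; it starts to move at about 1 N. All three springs are linear; at 5 N the softest pad gives about 11 mm, the two firm ones 4 to 5 mm.
- mount_c_tag_top (a point): centre of the top of mount_c's tag: a grey upright plate 26 mm wide and 4 mm thick with a thumb lip 34 mm (y) x 16 mm (x) on top, 72 mm above the surface while up. It slides 20 mm straight down between two cheeks (cheek tops at 42 mm); it takes about 2 N and stays where it is left.
- mount_c_tag (a joint): how far mount_c's tag is pushed down, m: 0 up (all start so), 0.020 fully down
- mount_c_rider (a joint): how far the small white rider on mount_c's scale post has been dragged down by the pad, m: 0 at the start; it stays at the deepest press so far (0.016 at most)
- tape: roll of brown tape lying flat, 93 mm across, 48 mm high, in front of the mounts; loose, origin at the centre of its underside; not part of the job
- vial_1: small capped vial, 12 mm across, 34 mm high, behind and between the mounts; loose, origin at the centre of its underside; not part of the job
- vial_2: small capped vial, 12 mm across, 34 mm high, behind and between the mounts; loose, origin at the centre of its underside; not part of the job
- tweezers: metal tweezers lying flat, 122 mm long, at the front left; loose, origin at the centre of its underside; not part of the job
- bottle: screw-cap bottle, 58 mm across, 123 mm high, at the back right; loose, origin at the centre of its underside; not part of the job

How it is judged:
By the outcome, as a careful person would: the job done as asked, in the order asked, and still so for the second after the job is handed in, with the robot touching nothing.
It also fails if it takes over 48 s, if anything falls off the work surface, if the arm or the gripper's body presses on something with over 40 N, if the wrist force passes 120 N, or if a joint passes its speed limit or range.

## Working session

There is one attempt and no reset: what is moved stays moved. The work goes in short steps, Python scripts to look and compute and a tool call to move; the robot and the scene stay as the last step left them, time stands still between calls to the robot, and variables do not carry over. Pictures are saved under pics/ and viewed, at most 10 in all, crops included, and the job is handed in when it is done.

Besides the shell and the picture viewer there is one more tool, called after "Emit:" as name(argument=value, ...), one argument or row to a line, values as JSON. arm_command: Moves the arm, as the interface text tells. Scaled input: -1 to 1 covers 0.25 m each way for a shift and pi rad each way for a turn. Its arguments: {"type":"object","properties":{"rows":{"type":"array","items":{"type":"array"}},"claw":{"type":"number"}},"required":["rows"]}

```bash
mkdir -p pics; python3 - <<'E'
from cell import state, viewer, env, models
import cv2,numpy as np
s=state();print(s['t'],s['eef_pos'],s['tcp_rot'],s['ft_force'],s['opening'])
ims=[]
for c in ('scene','side'):
    p,d=viewer.read_camera(c);ims.append(p)
    for l in ('mount_a_pad_top','mount_a_tag_top','mount_a','bottle','tape'):
        print(c,l,[(np.round(r['position']).tolist(),round(r['confidence'],2)) for r in models.mark_of(c,l)])
cv2.imwrite('pics/a.png',cv2.resize(ims[0],(800,600))[:,:,::-1])
cv2.imwrite('pics/b.png',cv2.resize(ims[1],(800,600))[:,:,::-1])
print(state()['t'])
E
```

```text
0.0 [279.41592528 558.77940133 214.03349288] [-3.14041773e+00 -1.28358047e-04  2.67781398e+00] [ 1.04493241 -0.14256761  0.18692787] 0.9996529932745768
scene mount_a_pad_top [([526.0, -223.0, 55.0], 0.74)]
scene mount_a_tag_top [([464.0, -220.0, 76.0], 0.48)]
scene mount_a [([552.0, -55.0, -1.0], 0.83), ([567.0, 92.0, 2.0], 0.7), ([507.0, -218.0, -3.0], 0.56), ([511.0, -64.0, 73.0], 0.53)]
scene bottle [([703.0, -255.0, 4.0], 0.57), ([665.0, -164.0, 0.0], 0.19)]
scene tape [([416.0, -81.0, -3.0], 0.88)]
side mount_a_pad_top [([527.0, -220.0, 57.0], 0.68)]
side mount_a_tag_top [([469.0, -221.0, 71.0], 0.49)]
side mount_a [([503.0, -223.0, -1.0], 0.88), ([552.0, -62.0, 0.0], 0.83), ([569.0, 88.0, -2.0], 0.63), ([527.0, -224.0, 54.0], 0.46)]
side bottle [([699.0, -256.0, -2.0], 0.83), ([525.0, 81.0, 72.0], 0.48)]
side tape [([414.0, -78.0, -2.0], 0.74), ([526.0, 81.0, 70.0], 0.58)]
0.6
```

View pics/a.png

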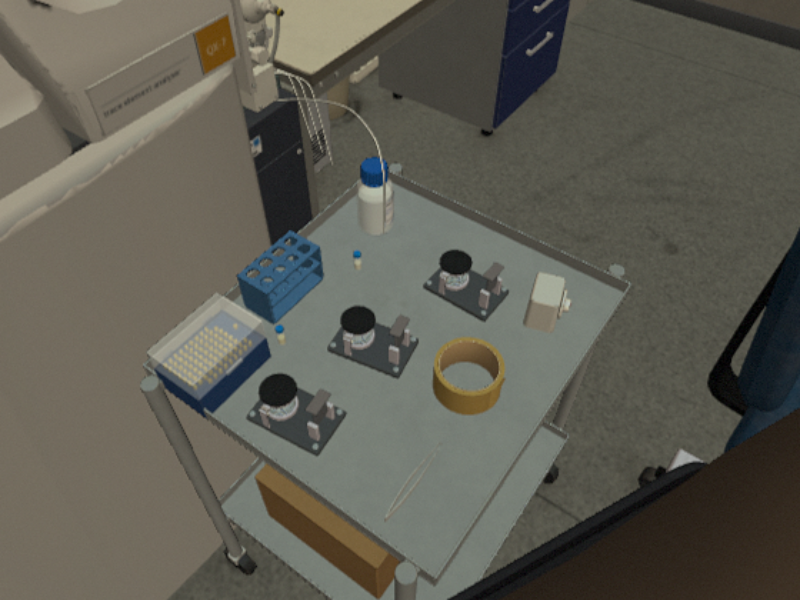

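View pics/b.png

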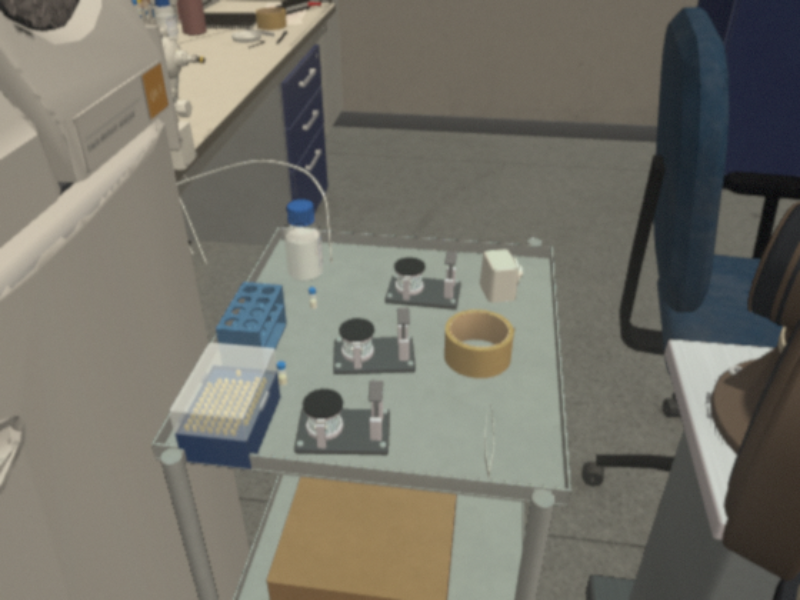

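The scene picture shows the three mounts with black pads at about (278,390), (358,325) and (455,262), tags toward the lower right, and the tape at (468,375). In the side picture the pads are at (323,405), (357,332) and (409,268), and the tags at (376,390), (403,318) and (451,260). Next I'll locate the pads and lips from depth in both views.

```bash
cat > h.py <<'E'
from cell import state, viewer, env, models
import numpy as np, cv2
def cloud(c):
    K=viewer.get_calibration(c); p,d=viewer.read_camera(c)
    M=K['camera_matrix']; T=np.linalg.inv(K['world_to_cam'])
    v,u=np.mgrid[:420,:560]
    X=np.stack([(u-M[0,2])/M[0,0]*d,-(v-M[1,2])/M[1,1]*d,-d],-1)
    W=X@T[:3,:3].T+T[:3,3]; W[d==0]=1e5
    return p,W
def todelta(x,y,z,s=None):
    s=s or state(); e=s['eef_pos']; a=s['tcp_rot'][2]; d=np.array([x,y,z])-e
    return np.round(np.array([np.cos(a)*d[0]+np.sin(a)*d[1],np.sin(a)*d[0]-np.cos(a)*d[1],-d[2]])/250,3)
E
python3 - <<'E'
from h import *
for c in ('scene','side'):
    p,W=cloud(c)
    for m in ((505,-221),(552,-58),(568,90)):
        near=np.hypot(W[...,0]-m[0],W[...,1]-m[1])<75
        dark=p.max(-1)<60
        for n,z0,z1,mm in (('pad',46,58,dark),('lip',66,78,True),('base',5,15,dark)):
            P=W[near&mm&(W[...,2]>z0)&(W[...,2]<z1)]
            if len(P): print(c,m,n,len(P),P.mean(0).round(),((P.max(0)+P.min(0))/2).round(),np.ptp(P,0).round())
s=state();print(s['t'],s['eef_pos'],s['joints'])
for m in ((526,-221),(572,-58),(590,90)): print(todelta(*m,120,s))
E
```

```text
scene (505, -221) pad 308 [ 525. -218.   51.] [ 506. -219.   51.] [86. 47. 11.]
scene (505, -221) lip 105 [ 465. -217.   70.] [ 465. -217.   70.] [16. 34.  7.]
scene (505, -221) base 91 [ 493. -195.    7.] [ 504. -216.    8.] [107.  68.   6.]
scene (552, -58) pad 374 [575. -50.  51.] [557. -50.  51.] [84. 48.  9.]
scene (552, -58) lip 129 [515. -62.  70.] [515. -63.  70.] [20. 36.  7.]
scene (552, -58) base 99 [534. -38.   7.] [546. -53.   8.] [103.  85.   6.]
scene (568, 90) pad 482 [586.  95.  51.] [567.  95.  52.] [86. 46. 12.]
scene (568, 90) lip 162 [526.  88.  70.] [527.  87.  70.] [18. 34.  7.]
scene (568, 90) base 113 [550. 111.   8.] [563.  93.   8.] [109.  78.   6.]
side (505, -221) pad 78 [ 526. -214.   55.] [ 525. -214.   55.] [37. 36.  6.]
side (505, -221) lip 72 [ 464. -215.   74.] [ 464. -219.   72.] [16. 36. 10.]
side (552, -58) pad 13 [579. -34.  54.] [580. -37.  54.] [25. 21.  4.]
side (552, -58) lip 103 [514. -60.  74.] [514. -62.  71.] [19. 33. 10.]
side (568, 90) pad 319 [586. 100.  54.] [586.  97.  54.] [41. 43.  6.]
side (568, 90) lip 146 [526.  89.  74.] [526.  87.  73.] [19. 34.  7.]
0.7 [279.59622735 559.00546989 214.69992823] [ 1.00139344e+00  4.90858463e-01  1.55886182e+00 -2.56635543e-05
  1.09172245e+00 -1.05601036e-01]
[-2.277 -2.35   0.379]
[-2.15  -1.684  0.379]
[-1.95  -1.122  0.379]
```

Emit:
arm_command(
  rows=[
    [[-0.1, -0.06, 0], 0],
    [[-0.16, -0.092, 0], 0],
    [[-0.16, -0.092, 0], 0],
    [[-0.16, -0.092, 0], 0],
    [[-0.16, -0.092, 0], 0],
  ],
  claw=0,
)

```text
t: 1.2
eef_pos: [397.9, 379.0, 214.8]
tcp_rot: [3.141, 0.0, 2.678]
ft_force: [0.4, 0.3, -0.1]
opening: 0.638
grip_force: 0.0
```

Emit:
arm_command(
  rows=[
    [[-0.16, -0.092, 0], 0],
    [[-0.16, -0.092, 0], 0],
    [[-0.16, -0.092, 0], 0],
    [[-0.16, -0.092, 0], 0],
    [[-0.16, -0.092, 0], 0],
  ],
)

```text
t: 1.7
eef_pos: [525.4, 186.5, 214.8]
tcp_rot: [3.141, 0.0, 2.678]
ft_force: [0.8, 0.5, 0.6]
opening: 0.214
grip_force: 0.0
```

Emit:
arm_command(
  rows=[
    [[-0.16, -0.092, 0], 0],
    [[-0.16, -0.092, 0.1], 0],
    [[-0.06, -0.034, 0.1], 0],
    [[0, 0, 0.1], 0],
    [[0, 0, 0], 0],
  ],
)

```text
t: 2.2
eef_pos: [582.8, 98.0, 138.0]
tcp_rot: [-3.139, -0.005, 2.677]
ft_force: [-0.2, 0.7, 0.4]
opening: 0.002
grip_force: 0.0
```

```bash
python3 - <<'E'
from h import *
s=state();print(s['t'],s['eef_pos'],s['tcp_rot'],s['ft_force'],s['opening'],todelta(587,96,58,s))
E
```

```text
2.2 [582.80266918  98.01567246 138.00104451] [-3.13911726 -0.00450928  2.67651768] [-0.16854555  0.68986897  0.35176168] 0.0021443068024996604 [-0.019  0.     0.32 ]
```

Emit:
arm_command(
  rows=[
    [[-0.016, 0, 0.1], 0],
    [[0, 0, 0.1], 0],
    [[0, 0, 0.08], 0],
    [[0, 0, 0.04], 0],
    [[0, 0, 0], 0],
  ],
)

```text
t: 2.7
eef_pos: [587.4, 97.4, 60.7]
tcp_rot: [-3.141, -0.001, 2.678]
ft_force: [-0.2, 0.4, 0.0]
opening: 0.008
grip_force: 0.0
```

```bash
python3 - <<'E'
from h import *
p,W=cloud('scene');p2,W=cloud('side')
a=cv2.resize(p[150:330,150:390],(800,600));b=cv2.resize(p2[150:330,170:410],(800,600))
cv2.imwrite('pics/c.png',cv2.resize(np.vstack([a,b]),(400,600))[:,:,::-1])
s=state();print(s['t'],s['eef_pos'],s['ft_force'])
E
```

```text
2.8 [588.06377863  97.3250212   62.00191085] [ 0.0498141  -0.02417049  0.02560007]
```

View pics/c.png

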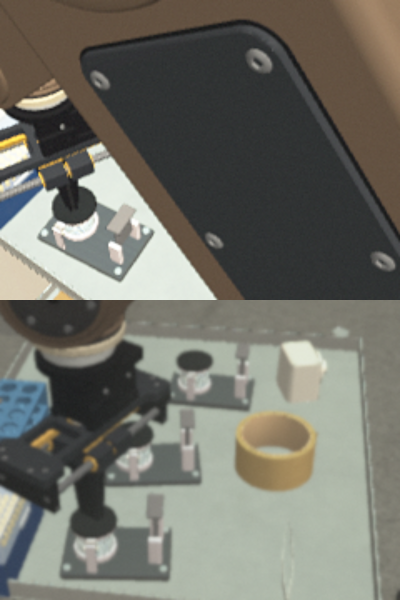

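The shut fingertip sits above the centre of the left mount's pad, at about (72,205) in the upper crop and (93,515) in the lower one. I'll press now.

Emit:
arm_command(
  rows=[
    [[0, 0, 0.03], 0],
    [[0, 0, 0.02], 0],
    [[0, 0, 0.016], 0],
    [[0, 0, 0.014], 0],
    [[0, 0, 0], 0],
  ],
)

```text
t: 3.3
eef_pos: [588.2, 97.1, 41.3]
tcp_rot: [3.141, 0.001, 2.678]
ft_force: [-0.5, 1.2, 10.2]
opening: 0.006
grip_force: 4.8
```

Emit:
arm_command(
  rows=[
    [[0, 0, 0], 0],
    [[0, 0, 0], 0],
    [[0, 0, 0], 0],
    [[0, 0, 0], 0],
    [[0, 0, 0], 0],
  ],
)

```text
t: 3.8
eef_pos: [588.2, 97.1, 41.7]
tcp_rot: [3.14, 0.002, 2.678]
ft_force: [0.0, 0.8, 9.1]
opening: 0.009
grip_force: 4.6
```

Emit:
arm_command(
  rows=[
    [[0, 0, -0.1], 0],
    [[0, 0, -0.13], 0],
    [[-0.055, -0.137, 0], 0],
    [[-0.055, -0.137, 0], 0],
    [[-0.055, -0.137, 0], 0],
  ],
)

```text
t: 4.3
eef_pos: [578.2, -14.3, 98.4]
tcp_rot: [3.141, 0.0, 2.679]
ft_force: [0.1, 0.0, -0.7]
opening: 0.002
grip_force: 0.0
```

Emit:
arm_command(
  rows=[
    [[-0.055, -0.137, 0], 0],
    [[0, 0, 0.05], 0],
    [[0, 0, 0.05], 0],
    [[0, 0, 0.05], 0],
    [[0, 0, 0], 0],
  ],
)

```text
t: 4.8
eef_pos: [574.5, -48.9, 58.7]
tcp_rot: [-3.141, -0.003, 2.679]
ft_force: [0.0, 0.4, 0.3]
opening: 0.003
grip_force: 0.0
```

```bash
python3 - <<'E'
from h import *
p,W=cloud('side')
cv2.imwrite('pics/d.png',cv2.resize(p[150:330,170:410],(800,600))[:,:,::-1])
s=state();print(s['t'],s['eef_pos'],s['ft_force'],todelta(576,-50,42,s))
E
```

```text
4.85 [574.97774274 -49.00489698  59.5925736 ] [ 0.24926109  0.35515553 -0.31393263] [-0.005 -0.002  0.07 ]
```

View pics/d.png

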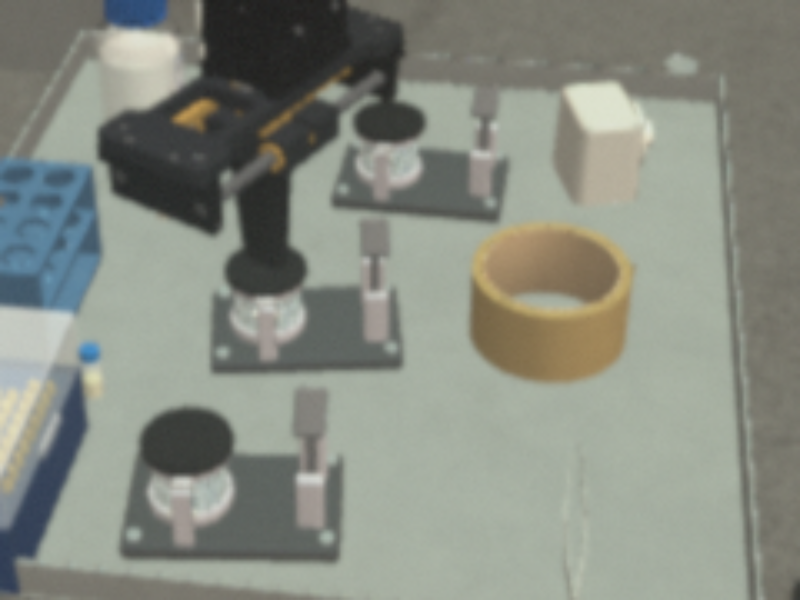

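The fingertip is over the middle pad at (265,260). The left mount stands undisturbed at (235,500) with its tag up.

Emit:
arm_command(
  rows=[
    [[0, 0, 0.02], 0],
    [[0, 0, 0.02], 0],
    [[0, 0, 0.016], 0],
    [[0, 0, 0.014], 0],
    [[0, 0, 0], 0],
  ],
)

```text
t: 5.35
eef_pos: [575.7, -50.0, 43.2]
tcp_rot: [3.141, 0.0, 2.678]
ft_force: [0.4, 2.3, 3.2]
opening: 0.006
grip_force: 1.9
```

Emit:
arm_command(
  rows=[
    [[0, 0, 0], 0],
    [[0, 0, 0], 0],
    [[0, 0, 0], 0],
    [[0, 0, 0], 0],
    [[0, 0, 0], 0],
  ],
)

```text
t: 5.85
eef_pos: [575.6, -50.1, 43.4]
tcp_rot: [3.141, 0.0, 2.678]
ft_force: [1.5, 3.3, 3.9]
opening: 0.004
grip_force: 1.9
```

Emit:
arm_command(
  rows=[
    [[0, 0, -0.1], 0],
    [[0, 0, -0.14], 0],
    [[-0.026, -0.14, 0], 0],
    [[-0.026, -0.138, 0], 0],
    [[-0.025, -0.138, 0], 0],
  ],
)

```text
t: 6.35
eef_pos: [545.3, -152.8, 103.2]
tcp_rot: [-3.141, -0.001, 2.679]
ft_force: [0.8, -0.3, -0.2]
opening: 0.003
grip_force: 0.0
```

Emit:
arm_command(
  rows=[
    [[-0.025, -0.138, 0], 0],
    [[-0.025, -0.138, 0], 0],
    [[0, 0, 0.08], 0],
    [[0, 0, 0.08], 0],
    [[0, 0, 0], 0],
  ],
)

```text
t: 6.85
eef_pos: [524.8, -218.8, 61.0]
tcp_rot: [3.142, -0.005, 2.677]
ft_force: [0.1, 1.2, -0.3]
opening: 0.005
grip_force: 0.0
```

```bash
python3 - <<'E'
from h import *
p,W=cloud('side')
cv2.imwrite('pics/e.png',cv2.resize(p[150:330,170:410],(800,600))[:,:,::-1])
s=state();print(s['t'],s['eef_pos'],s['ft_force'],todelta(526.5,-219,42,s))
E
```

```text
6.9 [ 525.5813167  -218.92704844   62.31967239] [0.61143554 0.34293563 0.47957197] [-0.003  0.001  0.081]
```

View pics/e.png

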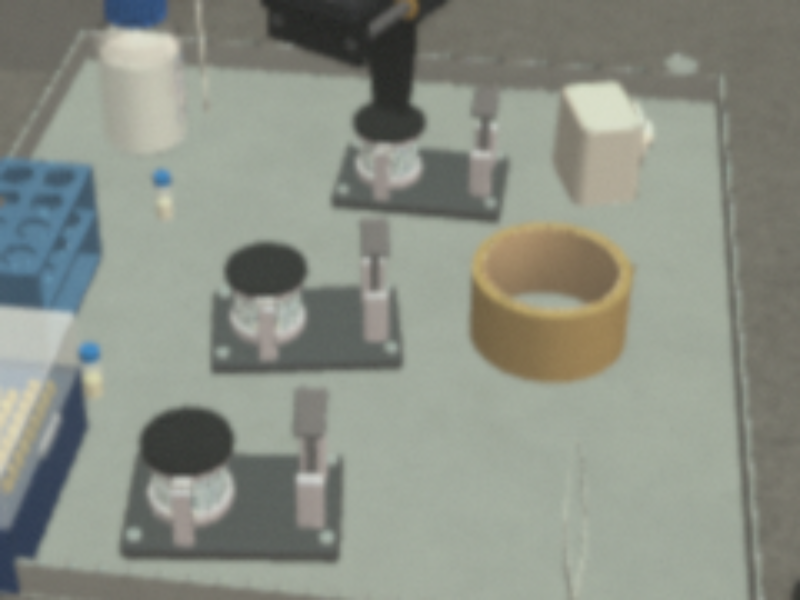

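The fingertip is over the right pad at (390,115). The middle mount at (305,330) has not moved.

Emit:
arm_command(
  rows=[
    [[0, 0, 0.03], 0],
    [[0, 0, 0.02], 0],
    [[0, 0, 0.016], 0],
    [[0, 0, 0.014], 0],
    [[0, 0, 0], 0],
  ],
)

```text
t: 7.4
eef_pos: [526.9, -219.0, 43.7]
tcp_rot: [3.142, 0.001, 2.678]
ft_force: [-0.7, 0.7, 8.4]
opening: 0.006
grip_force: 4.6
```

Emit:
arm_command(
  rows=[
    [[0, 0, 0], 0],
    [[0, 0, 0], 0],
    [[0, 0, 0], 0],
    [[0, 0, 0], 0],
    [[0, 0, 0], 0],
  ],
)

```text
t: 7.9
eef_pos: [526.9, -219.0, 44.2]
tcp_rot: [3.142, 0.001, 2.678]
ft_force: [-0.9, 1.8, 8.1]
opening: 0.004
grip_force: 4.4
```

Forces at similar depth are about 9 N (left), 3.9 N (middle) and 8.1 N (right), so the middle mount is the soft one. Moving to its lip at (515, -62).

Emit:
arm_command(
  rows=[
    [[0, 0, -0.12], 0],
    [[0, 0, -0.15], 0],
    [[0.081, 0.135, 0], 0],
    [[0.081, 0.135, 0], 0],
    [[0.081, 0.135, 0], 0],
  ],
)

```text
t: 8.4
eef_pos: [517.2, -100.1, 111.2]
tcp_rot: [3.141, 0.001, 2.677]
ft_force: [0.8, -0.4, 0.4]
opening: 0.006
grip_force: 0.0
```

Emit:
arm_command(
  rows=[
    [[0.081, 0.135, 0], 0],
    [[0, 0, 0], 0],
    [[0, 0, 0.05], 0],
    [[0, 0, 0.05], 0],
    [[0, 0, 0], 0],
  ],
)

```text
t: 8.9
eef_pos: [513.6, -62.8, 83.7]
tcp_rot: [-3.141, -0.003, 2.677]
ft_force: [-0.0, -0.7, -0.4]
opening: 0.001
grip_force: 0.0
```

```bash
python3 - <<'E'
from h import *
p,W=cloud('side')
cv2.imwrite('pics/f.png',cv2.resize(p[150:330,170:410],(800,600))[:,:,::-1])
s=state();print(s['t'],s['eef_pos'],s['ft_force'],todelta(515,-62,51.5,s))
E
```

```text
8.95 [513.90180239 -62.88853789  84.42909598] [-0.34997076 -0.43804437 -0.04711458] [-0.002  0.005  0.132]
```

View pics/f.png

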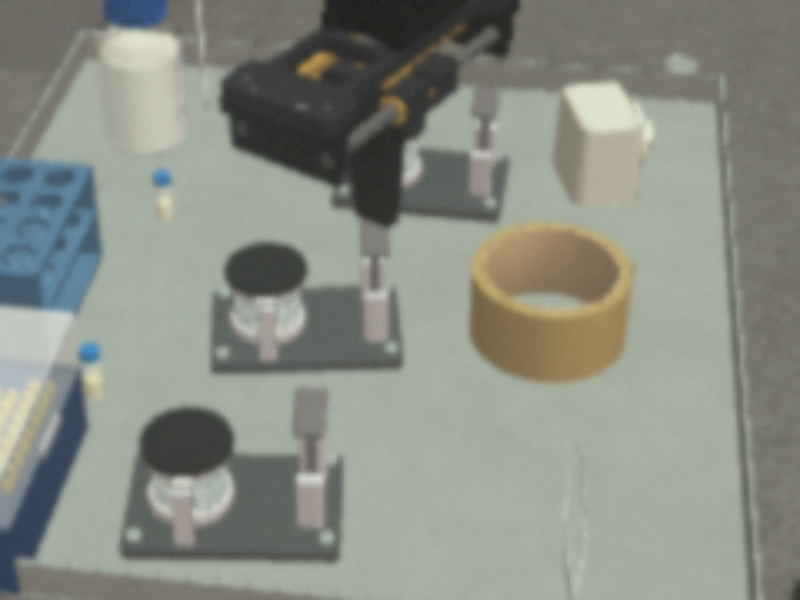

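The fingertip is over the middle mount's lip at (375,225), and the other tags at (485,105) and (310,410) are up. I'll push down and watch for the force to rise at the stop.

Emit:
arm_command(
  rows=[
    [[0, 0.004, 0.04], 0],
    [[0, 0, 0.03], 0],
    [[0, 0, 0.03], 0],
    [[0, 0, 0.024], 0],
    [[0, 0, 0], 0],
  ],
)

```text
t: 9.45
eef_pos: [514.5, -61.1, 53.9]
tcp_rot: [-3.141, -0.001, 2.678]
ft_force: [0.0, 0.6, 0.5]
opening: 0.008
grip_force: 0.0
```

Emit:
arm_command(
  rows=[
    [[0, 0, 0.004], 0],
    [[0, 0, 0], 0],
    [[0, 0, 0.004], 0],
    [[0, 0, 0], 0],
    [[0, 0, 0], 0],
  ],
)

```text
t: 9.95
eef_pos: [514.9, -61.1, 52.9]
tcp_rot: [3.141, 0.0, 2.678]
ft_force: [-0.2, -0.2, 0.2]
opening: 0.006
grip_force: 0.4
```

Emit:
arm_command(
  rows=[
    [[0, 0, 0.004], 0],
    [[0, 0, 0], 0],
    [[0, 0, 0.004], 0],
    [[0, 0, 0], 0],
    [[0, 0, 0], 0],
  ],
)

```text
t: 10.45
eef_pos: [514.8, -61.2, 52.0]
tcp_rot: [3.141, 0.001, 2.678]
ft_force: [-4.6, 0.7, 19.0]
opening: 0.001
grip_force: 9.7
```

The force reached 19 N at z = 52 mm, which is the stop. Retreating and checking.

Emit:
arm_command(
  rows=[
    [[0, 0, -0.05], 0],
    [[0, 0, -0.15], 0],
    [[0, 0, -0.15], 0],
    [[0, 0, -0.15], 0],
    [[0, 0, 0], 0],
  ],
)

```text
t: 10.95
eef_pos: [516.6, -61.5, 180.4]
tcp_rot: [3.14, 0.007, 2.678]
ft_force: [0.5, -0.6, -0.8]
opening: 0.005
grip_force: 0.0
```

```bash
python3 - <<'E'
from h import *
p,W=cloud('side')
cv2.imwrite('pics/g.png',cv2.resize(p[150:330,170:410],(800,600))[:,:,::-1])
for m in ((465,-218),(515,-62),(526,88)):
    P=W[(np.hypot(W[...,0]-m[0],W[...,1]-m[1])<18)&(W[...,2]<90)]
    print(m,np.percentile(P[:,2],[80,90,97]).round())
s=state();print(s['t'],s['eef_pos'],s['ft_force'])
E
```

```text
(465, -218) [74. 75. 76.]
(515, -62) [53. 54. 55.]
(526, 88) [73. 74. 75.]
11.0 [515.6827872  -61.33515264 178.0782339 ] [-0.2979997   0.17141601 -0.35177598]
```

View pics/g.png

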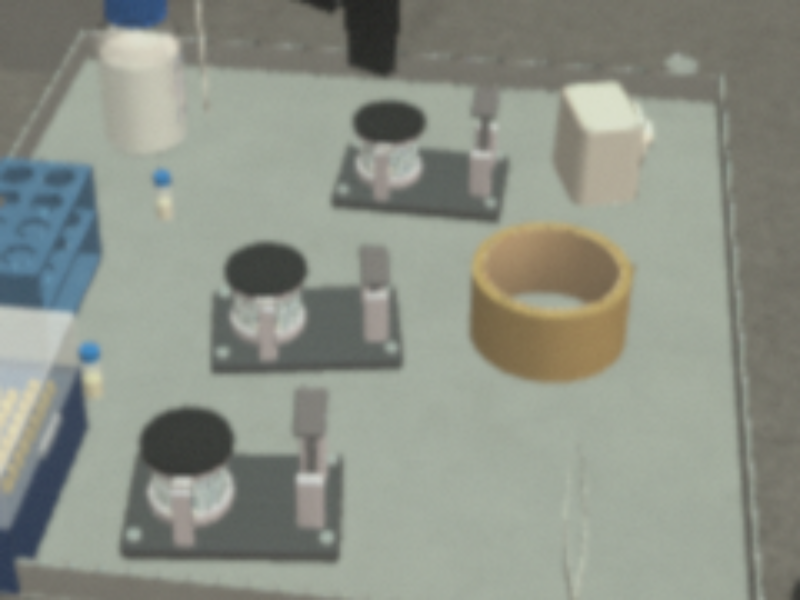

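The middle tag at (375,265) is down, about 20 mm lower than the others. The other two at (485,105) and (310,410) are up, and nothing else has moved.

```bash
python3 -c "
from cell import env;print(env.job_done())"
```

```text
the job is handed in; nothing more can be done
None
```

I pressed all three pads, found the middle mount softest (about 4 N at 8–9 mm, against 8–9 N at 8–10 mm for the other two), pushed its tag fully down, left the other two tags up, saw nothing else moved in the last picture, and handed the job in at about 11 s.

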